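# Work loose the seized transport pin of the tube mixer

## Task

The captive steel transport pin with the flat T-handle has seized in its bore in the middle of the small white tube mixer. Take the handle from above and work the pin upwards, twisting it back and forth several times, well over ten degrees to each side, while pulling gently so that the mixer's feet stay on the desk. Stop when the dark ring round the pin's shaft has come up clear of the metal boss, then let go, leaving the mixer standing where it was.

Things in the scene. Friction and masses are not known exactly. Their poses are not given: they have to be found in the camera images.
- mixer: White tube mixer, 120 mm (x) by 160 mm (y), loose on four rubber feet, weight about 18 N. Origin: centre of its underside; z up. The bore lies on its z axis, in a square metal boss whose top is 60 mm above the desk. Fixed on the deck, all lower than 75 mm: two lying sample tubes (y = +53, -53 mm) and two round black thumb screws (x = 40, y = +30, -30 mm); these are not to be handled.
- pin: Steel pin, upright in the bore; origin: centre of its lower tip, 20 mm above the desk at the start; z up the shaft; x, y parallel to the mixer's at the start. Shaft 14 mm in diameter. T-handle: flat bar 12 mm thick (x), 50 long (y), 16 high, centre 80 mm above the tip, 32 mm free below it. The 3 mm dark ring is clear of the boss after 20 mm of lift; the pin stays in the bore.
- pin_end (a point): Middle of the T-handle bar's end face, 25 mm from the shaft's axis on the pin's +y side, 80 mm above its tip. Not threaded, and stays where it is left. A straight pull needs about 23 N, so it only lifts the mixer. Turning takes about 0.16 N m; during a turn, either way, it rises with little pull, up to about 6 mm per radian turned; pulled faster, it lifts the mixer.

How it is judged:
On the way, in this order (a step that is already met when the one before it is completed fails the run):
1. the pin has been turned at least 8 degrees anticlockwise (from above) of where it stood (x of pin_end in the frame of mixer below -0.0035 m), for 0.02 s.
2. after that it has been turned back, to at least 8 degrees clockwise of where it stood (x of pin_end in the frame of mixer above 0.0035 m), for 0.02 s.
3. the pin has been raised by at least 17 mm in its bore, the mixer's feet on the desk (z of pin in the frame of mixer above 0.037 m and height (world z) of mixer below 0.004 m), for 0.1 s.
At the end, for the whole second after the job is handed in: The pin stands raised by at least 17 mm in its bore (dark ring clear of the boss), at rest; the mixer stands upright on the desk within 40 mm of where it stood (all of step 3 and linear speed of pin below 0.02 m/s and distance of mixer from where it was at the start of the episode below 0.04 m and angle between mixer's own z axis and vertical below 0.1 rad); the robot touches nothing.
It fails at once if the mixer is lifted: its underside more than 10 mm above the desk (height (world z) of mixer above 0.01 m).
It fails at once if the mixer is tipped by more than 10 degrees (angle between mixer's own z axis and vertical above 0.175 rad).
It also fails if it takes over 48 s, if anything falls off the work surface, if the arm or the gripper's body presses on something with over 40 N, if the wrist force passes 120 N, or if a joint passes its speed limit or range.

## Robot

A 7-joint arm with a two-finger parallel gripper is mounted at the origin on a cart in front of the work surface, level with it; the furniture and walls round the work are solid. World frame = base frame: x ahead of the robot, y to its left, z up, the work surface at z = 0. Lengths are in m, angles in rad, forces in N, time in s.
With the tool pointing down it reaches from about 0.4 to 0.9 m from the base axis. Payload 5.6 kg.
Tool frame: the origin (TCP) lies midway between the tips of the shut fingers; the grasp point (between the pads) lies 19 mm behind it; x points along the fingers, y is the direction in which the jaws open and shut, and the axes are right-handed (so a half turn about x gives the same grasp; the last joint's range is limited). The gripper opens to 92 mm and grips with 3 to 60 N. Pads are 20 mm wide; open, the fingers measure 128 mm over their backs; the gripper's body (75 mm by 189 mm) begins 69 mm behind the grasp point.
Start: joints at [-1.334, 0.468, -0.012, 1.603, 0.006, 1.071, -0.056], TCP at [0.18, 0.625, 0.215] pointing down, gripper open.
Joint ranges: [-2.53, 2.53], [-0.31, 2.02], [-1.57, 1.55], [0.28, 2.44], [-1.29, 4.43], [0.15, 1.84], [-2.92, 2.92]. Speed limits (rad/s): [2.57, 2.57, 3.14, 3.14, 3.14, 3.14, 3.14].

## Interface

Orientations are given as [roll, pitch, yaw] about the fixed x, y, z axes, in that order (R = Rz(yaw) Ry(pitch) Rx(roll)).
In Python, from station import env gives the robot as it stands.
- The arm moves only by the tool servo_tool, never from a script. Its argument "motion" is a list of rows, each a list of 6 numbers: the shift along the tool's x, y, z each as a share of 100 mm, from -1 to 1, then the turn, a rotation vector about the tool's x, y, z each as a share of 0.1 rad, from -1 to 1. In form: [[x, y, z, ax, ay, az], ...]. A call has 1 to 20 rows; each row shifts and turns the commanded pose from where the row before left it, along the tool's axes as they then stand; what a row does not reach is not made up. A row lasts 1/12 s, in which the tool goes at most 41.7 mm and 7.16 degrees, less where a joint would pass 70% of its speed; a pose out of reach is approached as far as the arm can. A call with a number of a shift or a turn outside -1 to 1 is refused whole. A call with a gripper value outside its range is refused whole. "fingers" is the opening, from 0 (shut) to 1 (fully open), set as the call begins (left out, the last holds). The fingers move at their own pace and stop on an object; "force" is the grip in N (left out, the last holds). Time passes only in rows, so rows that do not move let the fingers close. It gives the time, the measured TCP pose, the force and the opening at its end, in the units of the state.
- env.observe(): the state, without advancing time (a new reading comes with each control period).
- env.get_image(name): name is "side" or "top"; returns (picture, depth): 420x560x3 uint8, red, green, blue; 420x560 float32, m along the optical axis (not along the pixel's ray), 0 where there is no reading.
- env.camera_params(name): a dict with "intrinsics" (3x3 intrinsics, pixels), "distortion" ([k1, k2, p1, p2, k3] as OpenCV has them; the pictures are not rectified), "position" and "orientation" of the camera in the world. Camera axes: x right, y up, looking along -z (the intrinsics and any distortion apply to the point x, -y, -z); pixel columns grow to the right and rows downward; lengths in m; the calibration is good to about 2 mm. A picture is of the moment at which its call begins. camera_params takes no time and is no camera call.
- env.finish_job(): hands the job in, once; it reports no verdict.
The state is a dict: "clock": time; "joint_pos": joint angles; "joint_vel": joint speeds; "joint_torque": joint torques, N m; "tcp_pos": TCP position; "ee_rot": TCP orientation; "force": force on the tool from outside, world axes, zero at the start; "moment": the same for the moment, N m; "grip_width": opening from 0.0 (shut) to 1.0 (fully open).
Only numpy, scipy, OpenCV 4.12 (cv2) and the standard library are available. Lean on these libraries where they do the work, as an engineer would, in place of code of your own. Each camera call takes 0.05 s, during which the arm holds its last target.

## Working session

There is one attempt and no reset: what is moved stays moved. The work goes in short steps, Python scripts to look and compute and a tool call to move; the robot and the scene stay as the last step left them, time stands still between calls to the robot, and variables do not carry over. Pictures are saved under pics/ and viewed, and the job is handed in when it is done.

Besides the shell and the picture viewer there is one more tool, called after "Call:" in YAML: its name, and indented under it one key for each argument. servo_tool: Moves the arm, as the interface text tells. Shift numbers are shares of 100 mm and turn numbers shares of 0.1 rad, none past 1 either way. Its arguments: {"type":"object","properties":{"motion":{"type":"array"},"fingers":{"type":"number"},"force":{"type":"number"}},"required":["motion"]}

```bash
mkdir -p pics; ls; python3 - <<'E'
from station import env
import cv2,numpy as np
print(env.observe())
for n in ("top","side"):
    p,d=env.get_image(n); cv2.imwrite(f"pics/{n}0.png",p[:,:,::-1]); np.savez(f"{n}0.npz",p=p,d=d); print(n,env.camera_params(n))
E
```

```text
pics
{'clock': 0.0, 'joint_pos': array([-1.33400508,  0.46837906, -0.01161733,  1.60361395,  0.00604045,
        1.07137922, -0.05629073]), 'joint_vel': array([-0.00015594,  0.00210282,  0.00165286, -0.00022348, -0.00065402,
        0.00119546,  0.00019397]), 'joint_torque': array([ 5.04007460e-05, -5.20575035e+01, -1.26127186e-02, -2.43755257e+01,
       -5.66229934e-02,  1.70045695e-02,  1.71393044e-04]), 'tcp_pos': array([0.17941192, 0.62415105, 0.21364314]), 'ee_rot': array([-1.48403938,  1.56905066, -1.76385302]), 'force': array([ 0.19748401,  0.03753284, -0.23690858]), 'moment': array([0.02336743, 0.00137652, 0.02702714]), 'grip_width': 1.0024201483012292}
top {'intrinsics': array([[467.51391879,   0.        , 281.10582032],
       [  0.        , 467.51391879, 202.74059557],
       [  0.        ,   0.        ,   1.        ]]), 'distortion': array([-0.15376639,  0.        ,  0.        ,  0.        ,  0.        ]), 'position': array([0.41849478, 0.06799112, 0.92804257]), 'orientation': array([ 0.11747771,  0.02241621, -1.54241822])}
side {'intrinsics': array([[415.24125856,   0.        , 272.40633148],
       [  0.        , 415.24125856, 207.64275107],
       [  0.        ,   0.        ,   1.        ]]), 'distortion': array([-0.11367882,  0.        ,  0.        ,  0.        ,  0.        ]), 'position': array([0.53268556, 0.77695121, 0.58316635]), 'orientation': array([ 0.94911835, -0.02004625,  3.12104088])}
```

View pics/top0.png

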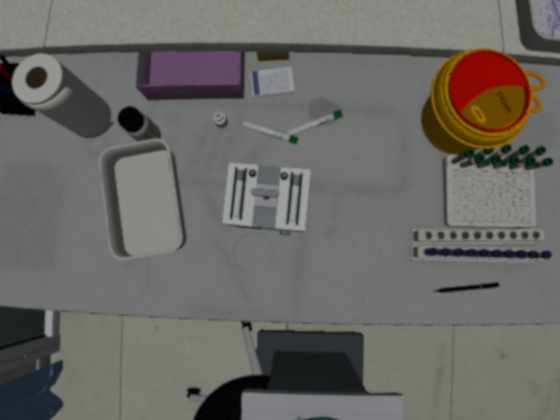

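View pics/side0.png

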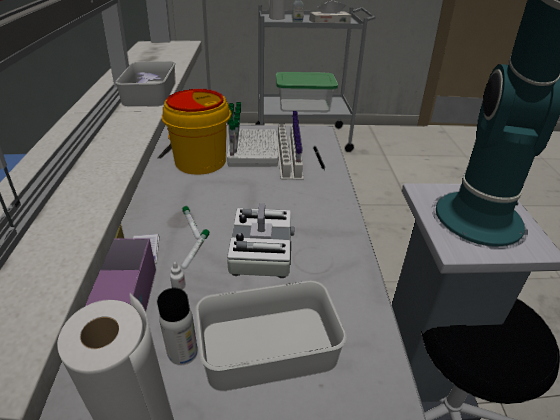

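The top view shows the mixer's deck at about (267,197), with the handle bar across it near (265,190) and the two screws at (252,174) and (284,175). I'll zoom in and measure from here.

```bash
cat > h.py <<'E'
import numpy as np,cv2
from scipy.spatial.transform import Rotation as R
def rays(c,uv):
    uv=np.asarray(uv,float).reshape(-1,1,2)
    n=cv2.undistortPoints(uv,c["intrinsics"],c["distortion"])[:,0]
    v=np.c_[n[:,0],-n[:,1],-np.ones(len(n))]
    return v@R.from_euler('xyz',c["orientation"]).as_matrix().T
def on_z(c,uv,z):
    v=rays(c,uv);p=c["position"]
    return p+v*((z-p[2])/v[:,2])[:,None]
def with_depth(c,uv,d):
    return c["position"]+rays(c,uv)*np.asarray(d)[:,None]
E
python3 - <<'E'
from station import env
from h import *
z=np.load("top0.npz");p,d=z["p"],z["d"]
c=env.camera_params("top")
cv2.imwrite("pics/topz.png",cv2.resize(p[150:245,210:330,::-1],None,fx=6,fy=6,interpolation=cv2.INTER_CUBIC))
z2=np.load("side0.npz")
cv2.imwrite("pics/sidez.png",cv2.resize(z2["p"][195:285,215:305,::-1],None,fx=6,fy=6,interpolation=cv2.INTER_CUBIC))
vv,uu=np.mgrid[150:245,210:330]
P=with_depth(c,np.c_[uu.ravel(),vv.ravel()],d[150:245,210:330].ravel())
for lo,hi in((.09,.13),(.03,.05),(.052,.068)):
    m=(P[:,2]>lo)&(P[:,2]<hi); Q=P[m]; print(lo,m.sum(),Q.mean(0),np.median(Q[:,2]),cv2.minAreaRect(Q[:,:2].astype(np.float32)))
E
```

```text
0.09 208 [0.53305181 0.11865856 0.1068355 ] 0.10749559051803964 ((0.533811628818512, 0.1185835748910904), (0.04978093504905701, 0.012228831648826599), 86.41992950439453)
0.03 769 [0.51882727 0.11640592 0.04588997] 0.04798930060551909 ((0.5290532112121582, 0.11873339116573334), (0.15960396826267242, 0.12603648006916046), 86.23124694824219)
0.052 3769 [0.53162871 0.11756648 0.05786268] 0.056260656390784036 ((0.5337402820587158, 0.11859054863452911), (0.15799389779567719, 0.1181400790810585), 86.08173370361328)
```

View pics/topz.png

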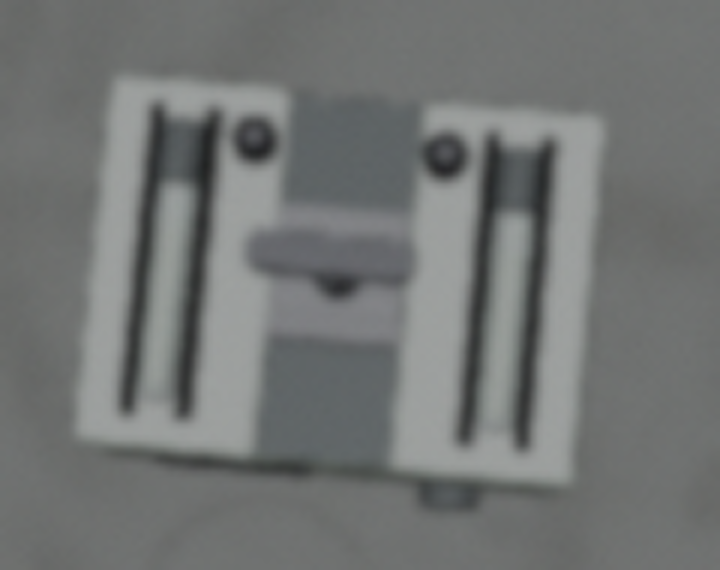

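View pics/sidez.png

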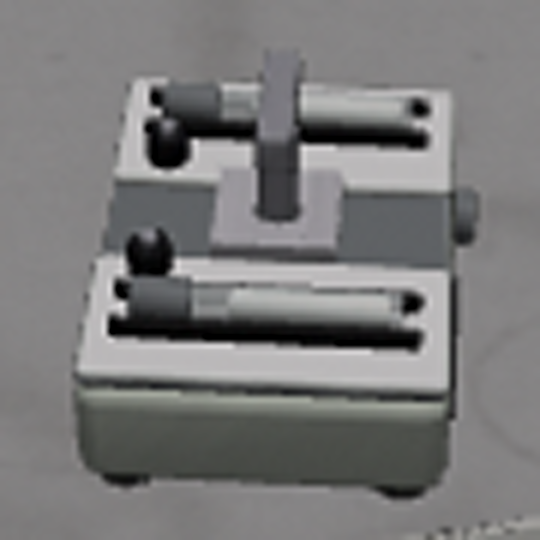

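```bash
cat > go.py <<'E'
from station import env
from h import *
import sys
def delta(xyz,psi):
    s=env.observe(); M=R.from_euler('xyz',s["ee_rot"]); 
    x=np.array([0,0,-1.]);best=None
    for sg in(1,-1):
        y=sg*np.array([np.cos(psi),np.sin(psi),0]);T=R.from_matrix(np.c_[x,y,np.cross(x,y)])
        rv=(M.inv()*T).as_rotvec()
        print("sg",sg,"rotvec",rv.round(4))
    print("tcp",s["tcp_pos"].round(4),"shift(tool) mm",(M.inv().apply(np.array(xyz)-s["tcp_pos"])*1000).round(1),"j",s["joint_pos"].round(3),"F",s["force"].round(1),s["moment"].round(2),"t",s["clock"],"grip",s["grip_width"])
    print(M.as_matrix().round(3).tolist())
if __name__=="__main__": delta([float(a) for a in sys.argv[1:4]],np.radians(float(sys.argv[4])))
E
python3 go.py 0.534 0.1186 0.19 -3.75
```

```text
sg 1 rotvec [1.3563e+00 1.2000e-03 1.2000e-03]
sg -1 rotvec [-1.7852e+00 -1.3000e-03  1.2000e-03]
tcp [0.1794 0.6242 0.2137] shift(tool) mm [  24.4 -387.9  480.4] j [-1.334  0.468 -0.012  1.604  0.006  1.071 -0.056] F [-0.5  0.4 -0. ] [-0.02 -0.02  0.02] t 0.1 grip 1.00079525657446
[[-0.0, 0.276, 0.961], [-0.002, 0.961, -0.276], [-1.0, -0.002, 0.0]]
```

Call:
servo_tool:
  motion:
    - [0,-0.216,0.267,0,0,0]
    - [0,-0.216,0.267,0,0,0]
    - [0,-0.216,0.267,0,0,0]
    - [0,-0.216,0.267,0,0,0]
    - [0,-0.216,0.267,0,0,0]
    - [0,-0.216,0.267,0,0,0]
    - [0,-0.216,0.267,0,0,0]
    - [0,-0.216,0.267,0,0,0]
    - [0,-0.216,0.267,0,0,0]
    - [0,-0.216,0.267,0,0,0]
    - [0,-0.216,0.267,0,0,0]
    - [0,-0.216,0.267,0,0,0]
    - [0,-0.216,0.267,0,0,0]
    - [0,-0.216,0.267,0,0,0]
    - [0,-0.216,0.267,0,0,0]
    - [0,-0.216,0.267,0,0,0]
    - [0,-0.216,0.267,0,0,0]
    - [0,-0.216,0.267,0,0,0]
  fingers: 1
  force: 60

```text
clock: 1.6
tcp_pos: [0.5345, 0.1167, 0.2144]
ee_rot: [-2.773, 1.57, -3.053]
force: [0.7, -0.1, 0.9]
grip_width: 1.001
```

Call:
servo_tool:
  motion:
    - [0,0,0,0.97,0,0]
    - [0,0,0,0.97,0,0]
    - [0,0,0,0.97,0,0]
    - [0,0,0,0.97,0,0]
    - [0,0,0,0.97,0,0]
    - [0,0,0,0.97,0,0]
    - [0,0,0,0.97,0,0]
    - [0,0,0,0.97,0,0]
    - [0,0,0,0.97,0,0]
    - [0,0,0,0.97,0,0]
    - [0,0,0,0.97,0,0]
    - [0,0,0,0.97,0,0]
    - [0,0,0,0.97,0,0]
    - [0,0,0,0.95,0,0]
    - [0,0,0,0,0,0]
    - [0,0,0,0,0,0]

```text
clock: 2.93
tcp_pos: [0.5338, 0.1184, 0.2143]
ee_rot: [-0.918, 1.57, -2.551]
force: [1.0, 1.0, -0.5]
grip_width: 1.003
```

```bash
python3 go.py 0.534 0.1186 0.083 -3.75; python3 - <<'E'
from station import env
import cv2
p,d=env.get_image("side"); cv2.imwrite("pics/side1.png",cv2.resize(p[90:300,170:450,::-1],None,fx=2.8,fy=2.8))
E
```

```text
sg 1 rotvec [0.0033 0.0004 0.0005]
sg -1 rotvec [-3.1383e+00 -7.0000e-04  6.0000e-04]
tcp [0.5338 0.1184 0.2143] shift(tool) mm [131.3   0.3  -0.3] j [-0.702  0.31   0.515  1.885 -0.18   0.993 -0.17 ] F [ 1.   1.  -0.5] [-0.1   0.08  0.01] t 2.9333 grip 1.0029302621872764
[[-0.0, 0.998, -0.062], [-0.0, -0.062, -0.998], [-1.0, -0.0, 0.0]]
```

View pics/side1.png

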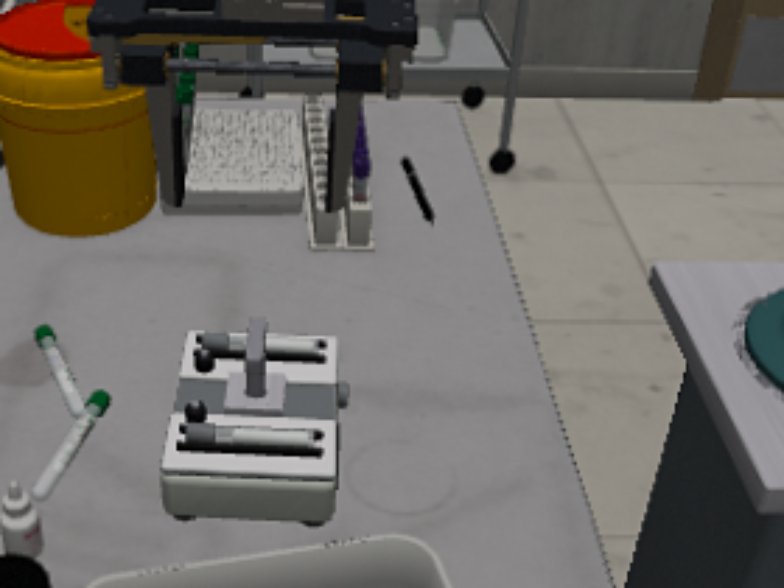

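The fingers straddle the bar at (257,350) in the zoomed picture, aligned with the mixer's x. Next I go down to 83 mm and close.

Call:
servo_tool:
  motion:
    - [0.3,0,0,0,0,0]
    - [0.3,0,0,0,0,0]
    - [0.25,0,0,0,0,0]
    - [0.2,0,0,0,0,0]
    - [0.16,0,0,0.03,0,0]
    - [0.1,0,0,0,0,0]
    - [0,0,0,0,0,0]
    - [0,0,0,0,0,0]
    - [0,0,0,0,0,0]

```text
clock: 3.73
tcp_pos: [0.5349, 0.1184, 0.0846]
ee_rot: [2.018, 1.569, 0.379]
force: [-0.3, 0.7, 0.4]
grip_width: 0.994
```

Call:
servo_tool:
  motion:
    - [0,0,0,0,0,0]
    - [0,0,0,0,0,0]
    - [0,0,0,0,0,0]
    - [0,0,0,0,0,0]
    - [0,0,0,0,0,0]
    - [0,0,0,0,0,0]
  fingers: 0.25
  force: 10

```text
clock: 4.23
tcp_pos: [0.5341, 0.1184, 0.0838]
ee_rot: [2.116, 1.57, 0.477]
force: [0.5, 0.1, 0.0]
grip_width: 0.587
```

```bash
python3 go.py 0.534 0.1186 0.083 -3.75; python3 - <<'E'
from station import env
import cv2
p,d=env.get_image("side"); cv2.imwrite("pics/side2.png",cv2.resize(p[150:300,190:330,::-1],None,fx=4,fy=4))
E
```

```text
sg 1 rotvec [-0.0025 -0.0002 -0.0003]
sg -1 rotvec [ 3.1391e+00 -5.0000e-04  3.0000e-04]
tcp [0.5341 0.1184 0.0838] shift(tool) mm [ 0.8 -0.1 -0.2] j [-0.63   0.495  0.443  1.979 -0.31   0.732 -0.068] F [0.5 0.1 0. ] [-0.05  0.06 -0.02] t 4.2333 grip 0.587238777433267
[[0.0, 0.998, -0.068], [0.0, -0.068, -0.998], [-1.0, 0.0, -0.0]]
```

View pics/side2.png

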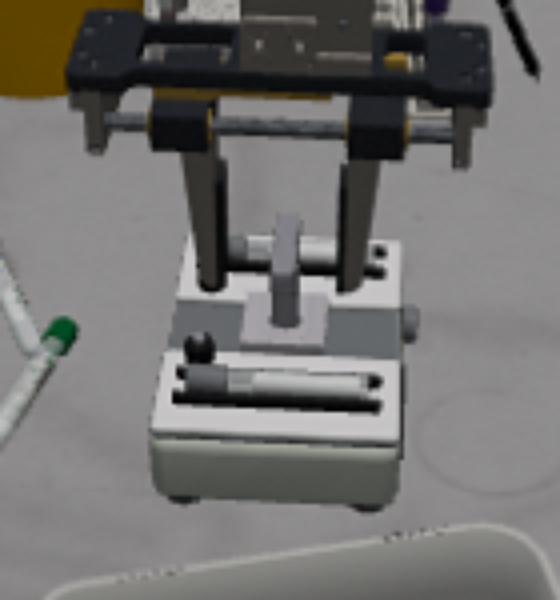

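The handle at (287,260) sits midway between the fingers at (212,280) and (350,280). I'll close gently, then firm up the grip.

Call:
servo_tool:
  motion:
    - [0,0,0,0,0,0]
    - [0,0,0,0,0,0]
    - [0,0,0,0,0,0]
    - [0,0,0,0,0,0]
    - [0,0,0,0,0,0]
    - [0,0,0,0,0,0]
    - [0,0,0,0,0,0]
    - [0,0,0,0,0,0]
    - [0,0,0,0,0,0]
    - [0,0,0,0,0,0]
    - [0,0,0,0,0,0]
    - [0,0,0,0,0,0]
  fingers: 0
  force: 10

```text
clock: 5.28
tcp_pos: [0.5335, 0.1183, 0.0835]
ee_rot: [-1.558, 1.57, 3.087]
force: [-4.0, 0.4, 4.4]
grip_width: 0.147
```

Call:
servo_tool:
  motion:
    - [0,0,0,0,0,0]
    - [0,0,0,0,0,0]
    - [0,0,0,0,0,0]
    - [0,0,0,0,0,0]
  force: 55

```text
clock: 5.62
tcp_pos: [0.5334, 0.1183, 0.0835]
ee_rot: [-1.542, 1.569, 3.103]
force: [-5.3, -0.6, 6.5]
grip_width: 0.132
```

```bash
python3 go.py 0.534 0.1186 0.083 -3.75
```

```text
sg 1 rotvec [-0.0024  0.      0.0014]
sg -1 rotvec [ 3.1391e+00  2.2000e-03 -1.0000e-04]
tcp [0.5334 0.1183 0.0835] shift(tool) mm [ 0.5  0.6 -0.3] j [-0.63   0.496  0.443  1.979 -0.31   0.734 -0.068] F [-5.3 -0.6  6.5] [-0.01  1.43  0.04] t 5.6167 grip 0.131865359153421
[[-0.001, 0.998, -0.068], [0.0, -0.068, -0.998], [-1.0, -0.001, 0.0]]
```

Call:
servo_tool:
  motion:
    - [0,-0.005,0,0,0,0]
    - [-0.0025,0,0,-0.5,0,0]
    - [-0.0025,0,0,-0.5,0,0]
    - [-0.0025,0,0,-0.5,0,0]
    - [-0.0025,0,0,-0.5,0,0]
    - [-0.0025,0,0,-0.5,0,0]
    - [-0.0025,0,0,-0.5,0,0]
    - [0,0,0,0,0,0]

```text
clock: 6.28
tcp_pos: [0.5333, 0.1184, 0.0846]
ee_rot: [-2.188, 1.57, 2.757]
force: [-2.6, 1.4, -1.7]
grip_width: 0.128
```

```bash
python3 go.py 0.534 0.1186 0.083 -3.75
```

```text
sg 1 rotvec [ 2.981e-01 -2.000e-04  3.000e-04]
sg -1 rotvec [-2.8435e+00 -5.0000e-04 -2.0000e-04]
tcp [0.5333 0.1184 0.0846] shift(tool) mm [ 1.6  0.7 -0.1] j [-0.572  0.483  0.367  1.976 -0.254  0.727  0.181] F [-2.6  1.4 -1.7] [ 0.14  0.78 -0.12] t 6.2833 grip 0.12782603478899252
[[-0.0, 0.973, 0.231], [0.0, 0.231, -0.973], [-1.0, -0.0, -0.0]]
```

Call:
servo_tool:
  motion:
    - [-0.0025,0,0,0.5,0,0]
    - [-0.0025,0,0,0.5,0,0]
    - [-0.0025,0,0,0.5,0,0]
    - [-0.0025,0,0,0.5,0,0]
    - [-0.0025,0,0,0.5,0,0]
    - [-0.0025,0,0,0.5,0,0]
    - [-0.0025,0,0,0.5,0,0]
    - [-0.0025,0,0,0.5,0,0]
    - [-0.0025,0,0,0.5,0,0]
    - [-0.0025,0,0,0.5,0,0]
    - [-0.0025,0,0,0.5,0,0]
    - [-0.0025,0,0,0.5,0,0]
    - [0,0,0,0,0,0]

```text
clock: 7.37
tcp_pos: [0.5327, 0.1184, 0.0875]
ee_rot: [-0.773, 1.569, -2.714]
force: [-3.8, 0.2, -1.1]
grip_width: 0.127
```

```bash
python3 go.py 0.534 0.1186 0.083 -3.75; python3 - <<'E'
from station import env
import cv2
p,d=env.get_image("side"); cv2.imwrite("pics/side3.png",cv2.resize(p[150:300,190:330,::-1],None,fx=4,fy=4,interpolation=cv2.INTER_CUBIC))
E
```

```text
sg 1 rotvec [-0.3042  0.0011  0.0014]
sg -1 rotvec [ 2.8374e+00  2.0000e-03 -1.5000e-03]
tcp [0.5327 0.1184 0.0875] shift(tool) mm [ 4.5  1.1 -0.6] j [-0.693  0.502  0.524  1.983 -0.36   0.75  -0.325] F [-3.8  0.2 -1.1] [0.08 1.18 0.17] t 7.3667 grip 0.12739447075858287
[[-0.002, 0.932, -0.361], [-0.001, -0.361, -0.932], [-1.0, -0.001, 0.001]]
```

View pics/side3.png

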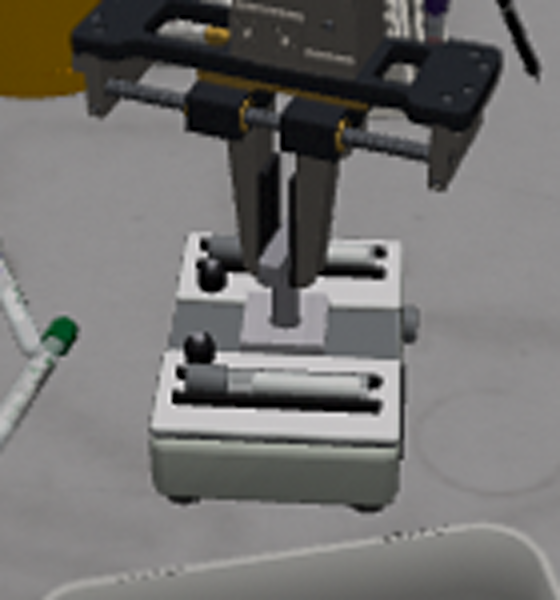

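The mixer's corners at (155,440) and (400,440) haven't moved, the handle has turned, and the pull is only about 1 N. I'll keep sweeping.

Call:
servo_tool:
  motion:
    - [-0.0025,0,0,-0.5,0,0]
    - [-0.0025,0,0,-0.5,0,0]
    - [-0.0025,0,0,-0.5,0,0]
    - [-0.0025,0,0,-0.5,0,0]
    - [-0.0025,0,0,-0.5,0,0]
    - [-0.0025,0,0,-0.5,0,0]
    - [-0.0025,0,0,-0.5,0,0]
    - [-0.0025,0,0,-0.5,0,0]
    - [-0.0025,0,0,-0.5,0,0]
    - [-0.0025,0,0,-0.5,0,0]
    - [-0.0025,0,0,-0.5,0,0]
    - [-0.0025,0,0,-0.5,0,0]
    - [0,0,0,0,0,0]

```text
clock: 8.5
tcp_pos: [0.5334, 0.1183, 0.0909]
ee_rot: [-2.987, 1.57, 1.959]
force: [-3.3, 1.6, -2.0]
grip_width: 0.128
```

Call:
servo_tool:
  motion:
    - [-0.0025,0,0,0.5,0,0]
    - [-0.0025,0,0,0.5,0,0]
    - [-0.0025,0,0,0.5,0,0]
    - [-0.0025,0,0,0.5,0,0]
    - [-0.0025,0,0,0.5,0,0]
    - [-0.0025,0,0,0.5,0,0]
    - [-0.0025,0,0,0.5,0,0]
    - [-0.0025,0,0,0.5,0,0]
    - [-0.0025,0,0,0.5,0,0]
    - [-0.0025,0,0,0.5,0,0]
    - [-0.0025,0,0,0.5,0,0]
    - [-0.0025,0,0,0.5,0,0]
    - [0,0,0,0,0,0]

```text
clock: 9.58
tcp_pos: [0.5329, 0.1184, 0.0938]
ee_rot: [-0.884, 1.569, -2.824]
force: [-4.7, 0.3, -0.6]
grip_width: 0.131
```

```bash
python3 go.py 0.534 0.1186 0.083 -3.75; python3 - <<'E'
from station import env
import cv2
p,d=env.get_image("side"); cv2.imwrite("pics/side4.png",cv2.resize(p[150:300,190:330,::-1],None,fx=4,fy=4,interpolation=cv2.INTER_CUBIC))
E
```

```text
sg 1 rotvec [-0.3039  0.0007  0.0013]
sg -1 rotvec [ 2.8377e+00  1.8000e-03 -1.1000e-03]
tcp [0.5329 0.1184 0.0938] shift(tool) mm [10.8  1.  -0.6] j [-0.696  0.491  0.528  1.979 -0.351  0.762 -0.332] F [-4.7  0.3 -0.6] [0.16 1.39 0.11] t 9.5833 grip 0.13115317692207853
[[-0.001, 0.933, -0.361], [-0.0, -0.361, -0.933], [-1.0, -0.001, 0.001]]
```

View pics/side4.png

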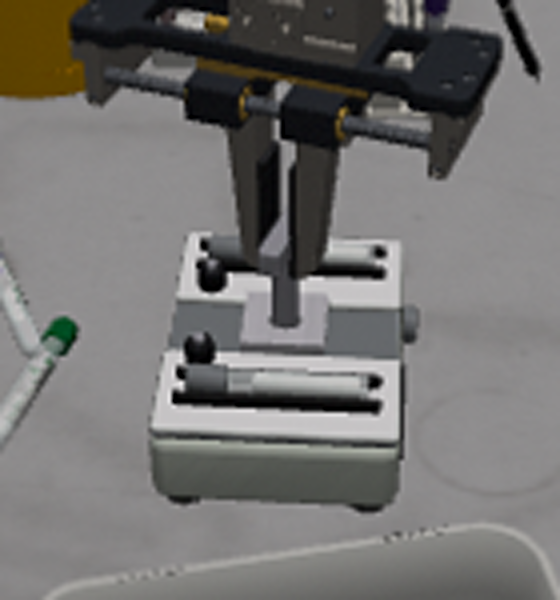

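The handle is rising with the fingers, about 10 mm so far, and the mixer's base hasn't moved (its edge is still at row 440).

Call:
servo_tool:
  motion:
    - [-0.0025,0,0,-0.5,0,0]
    - [-0.0025,0,0,-0.5,0,0]
    - [-0.0025,0,0,-0.5,0,0]
    - [-0.0025,0,0,-0.5,0,0]
    - [-0.0025,0,0,-0.5,0,0]
    - [-0.0025,0,0,-0.5,0,0]
    - [-0.0025,0,0,-0.5,0,0]
    - [-0.0025,0,0,-0.5,0,0]
    - [-0.0025,0,0,-0.5,0,0]
    - [-0.0025,0,0,-0.5,0,0]
    - [-0.0025,0,0,-0.5,0,0]
    - [-0.0025,0,0,-0.5,0,0]
    - [0,0,0,0,0,0]

```text
clock: 10.72
tcp_pos: [0.5336, 0.1183, 0.0971]
ee_rot: [2.74, 1.57, 1.402]
force: [-3.8, 0.7, -1.0]
grip_width: 0.128
```

Call:
servo_tool:
  motion:
    - [-0.0025,0,0,0.5,0,0]
    - [-0.0025,0,0,0.5,0,0]
    - [-0.0025,0,0,0.5,0,0]
    - [-0.0025,0,0,0.5,0,0]
    - [-0.0025,0,0,0.5,0,0]
    - [-0.0025,0,0,0.5,0,0]
    - [-0.0025,0,0,0.5,0,0]
    - [-0.0025,0,0,0.5,0,0]
    - [-0.0025,0,0,0.5,0,0]
    - [-0.0025,0,0,0.5,0,0]
    - [-0.0025,0,0,0.5,0,0]
    - [-0.0025,0,0,0.5,0,0]
    - [0,0,0,0,0,0]

```text
clock: 11.8
tcp_pos: [0.533, 0.1184, 0.0999]
ee_rot: [-0.884, 1.57, -2.824]
force: [-4.1, 0.3, -1.0]
grip_width: 0.134
```

Call:
servo_tool:
  motion:
    - [-0.0025,0,0,-0.5,0,0]
    - [-0.0025,0,0,-0.5,0,0]
    - [-0.0025,0,0,-0.5,0,0]
    - [-0.0025,0,0,-0.5,0,0]
    - [-0.0025,0,0,-0.5,0,0]
    - [-0.0025,0,0,-0.5,0,0]
    - [-0.0025,0,0,-0.5,0,0]
    - [-0.0025,0,0,-0.5,0,0]
    - [-0.0025,0,0,-0.5,0,0]
    - [-0.0025,0,0,-0.5,0,0]
    - [-0.0025,0,0,-0.5,0,0]
    - [-0.0025,0,0,-0.5,0,0]
    - [0,0,0,0,0,0]

```text
clock: 12.88
tcp_pos: [0.5336, 0.1184, 0.1031]
ee_rot: [2.502, 1.57, 1.164]
force: [-3.4, 0.4, -0.9]
grip_width: 0.13
```

```bash
python3 go.py 0.534 0.1186 0.083 -3.75; python3 - <<'E'
from station import env
import cv2
p,d=env.get_image("side"); cv2.imwrite("pics/side5.png",cv2.resize(p[150:300,190:330,::-1],None,fx=4,fy=4,interpolation=cv2.INTER_CUBIC))
E
```

```text
sg 1 rotvec [ 2.981e-01 -5.000e-04 -2.000e-04]
sg -1 rotvec [-2.8435e+00  3.0000e-04 -7.0000e-04]
tcp [0.5336 0.1184 0.1031] shift(tool) mm [20.1  0.4 -0.1] j [-0.584  0.455  0.382  1.967 -0.24   0.763  0.17 ] F [-3.4  0.4 -0.9] [ 0.16  1.12 -0.11] t 12.8833 grip 0.1303694618322583
[[0.0, 0.973, 0.231], [0.0, 0.231, -0.973], [-1.0, 0.0, -0.0]]
```

View pics/side5.png

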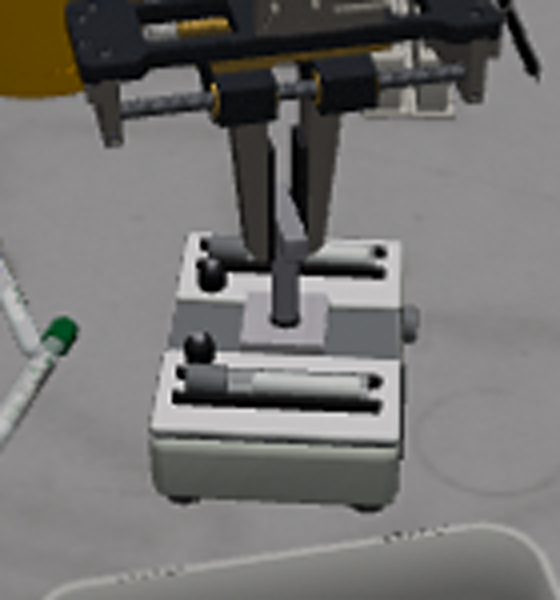

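The dark ring is just starting to appear at (285,321). A bit more lift is needed, and I'll finish back at centre.

Call:
servo_tool:
  motion:
    - [-0.0025,0,0,0.5,0,0]
    - [-0.0025,0,0,0.5,0,0]
    - [-0.0025,0,0,0.5,0,0]
    - [-0.0025,0,0,0.5,0,0]
    - [-0.0025,0,0,0.5,0,0]
    - [-0.0025,0,0,0.5,0,0]
    - [0,0,0,0,0,0]
    - [0,0,0,0,0,0]

```text
clock: 13.6
tcp_pos: [0.5333, 0.1183, 0.1045]
ee_rot: [-0.855, 1.57, -2.493]
force: [-4.4, -0.8, -0.4]
grip_width: 0.131
```

```bash
python3 go.py 0.534 0.1186 0.083 -3.75; python3 - <<'E'
from station import env
import cv2
p,d=env.get_image("side"); cv2.imwrite("pics/side6.png",cv2.resize(p[190:270,215:305,::-1],None,fx=7,fy=7,interpolation=cv2.INTER_CUBIC))
E
```

```text
sg 1 rotvec [-0.0016  0.0004  0.0005]
sg -1 rotvec [ 3.14e+00  8.00e-04 -7.00e-04]
tcp [0.5333 0.1183 0.1045] shift(tool) mm [21.5  0.7 -0.3] j [-0.644  0.462  0.458  1.97  -0.286  0.773 -0.087] F [-4.4 -0.8 -0.4] [0.04 1.36 0.08] t 13.6 grip 0.13140948972889
[[-0.001, 0.998, -0.067], [-0.0, -0.067, -0.998], [-1.0, -0.0, 0.0]]
```

View pics/side6.png

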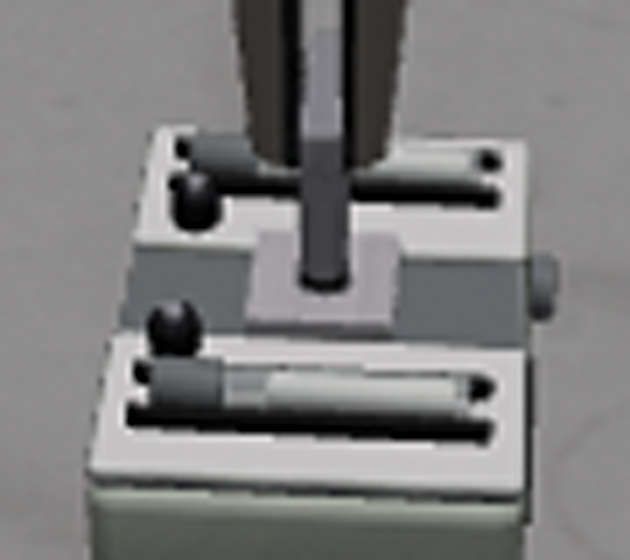

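The dark ring shows at the shaft's foot, around (325,283), directly above the boss. I'll release and check the height from the top view's depth.

Call:
servo_tool:
  motion:
    - [0,-0.003,0,0,0,0]
    - [0,0,0,0,0,0]
    - [0,0,0,0,0,0]
    - [0,0,0,0,0,0]
    - [0,0,0,0,0,0]
    - [0,0,0,0,0,0]
    - [0,0,0,0,0,0]
    - [0,0,0,0,0,0]
    - [0,0,0,0,0,0]
    - [0,0,0,0,0,0]
  fingers: 0.7

```text
clock: 14.48
tcp_pos: [0.5333, 0.1184, 0.1046]
ee_rot: [1.703, 1.571, 0.064]
force: [0.1, -0.1, 1.0]
grip_width: 0.702
```

Call:
servo_tool:
  motion:
    - [-0.1,0,0,0,0,0]
    - [-0.2,0,0,0,0,0]
    - [-0.3,0,0,0,0,0]
    - [-0.3,0,0,0,0,0]
    - [-0.3,0,0,0,0,0]
    - [-0.3,0,0,0,0,0]
    - [0,-0.35,0,0,0,0]
    - [0,-0.35,0,0,0,0]
    - [0,-0.35,0,0,0,0]
    - [0,-0.35,0,0,0,0]
    - [0,0,0,0,0,0]
    - [0,0,0,0,0,0]
    - [0,0,0,0,0,0]

```text
clock: 15.57
tcp_pos: [0.3945, 0.128, 0.2556]
ee_rot: [2.213, 1.568, 0.574]
force: [-0.4, -0.6, 0.0]
grip_width: 0.7
```

```bash
python3 go.py 0.534 0.1186 0.083 -3.75; python3 - <<'E'
from station import env
from h import *
c=env.camera_params("top")
p,d=env.get_image("top"); cv2.imwrite("pics/top7.png",cv2.resize(p[130:265,190:350,::-1],None,fx=4,fy=4))
vv,uu=np.mgrid[150:245,210:330]
P=with_depth(c,np.c_[uu.ravel(),vv.ravel()],d[150:245,210:330].ravel())
for lo,hi in((.09,.15),(.052,.068)):
    m=(P[:,2]>lo)&(P[:,2]<hi); Q=P[m]; print(lo,m.sum(),Q.mean(0),np.median(Q[:,2]),cv2.minAreaRect(Q[:,:2].astype(np.float32)))
p,d=env.get_image("side"); cv2.imwrite("pics/side7.png",cv2.resize(p[190:290,215:305,::-1],None,fx=6,fy=6,interpolation=cv2.INTER_CUBIC))
E
```

```text
sg 1 rotvec [-0.0028 -0.0015 -0.002 ]
sg -1 rotvec [ 3.1388e+00 -3.1000e-03  2.3000e-03]
tcp [0.3945 0.128  0.2556] shift(tool) mm [1.728e+02 1.395e+02 1.000e-01] j [-0.869 -0.015  0.478  2.12   0.007  1.033 -0.463] F [-0.4 -0.6  0. ] [-0.05  0.08  0.02] t 15.5667 grip 0.7001802294549266
[[0.002, 0.998, -0.068], [0.001, -0.068, -0.998], [-1.0, 0.002, -0.001]]
0.09 225 [0.53283226 0.11850106 0.12664567] 0.12833649084502408 ((0.5335358381271362, 0.11898025125265121), (0.04933474212884903, 0.013157602399587631), 87.10213470458984)
0.052 2698 [0.54031357 0.10116393 0.05783811] 0.05613583589807497 ((0.5340560078620911, 0.11867000162601471), (0.15810400247573853, 0.11819613724946976), 86.22024536132812)
```

View pics/side7.png

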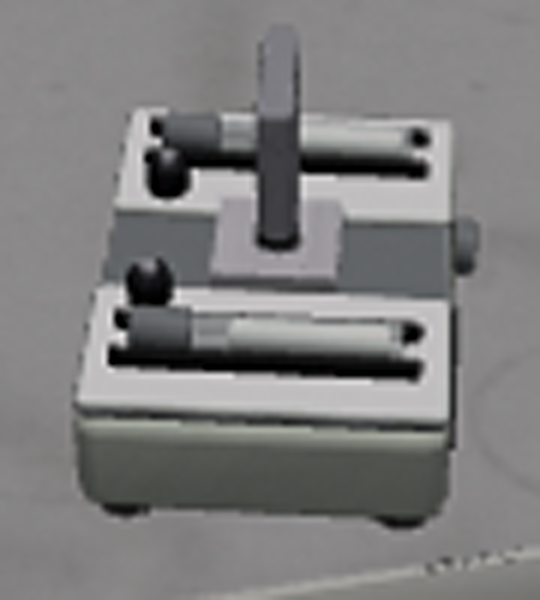

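View pics/top7.png

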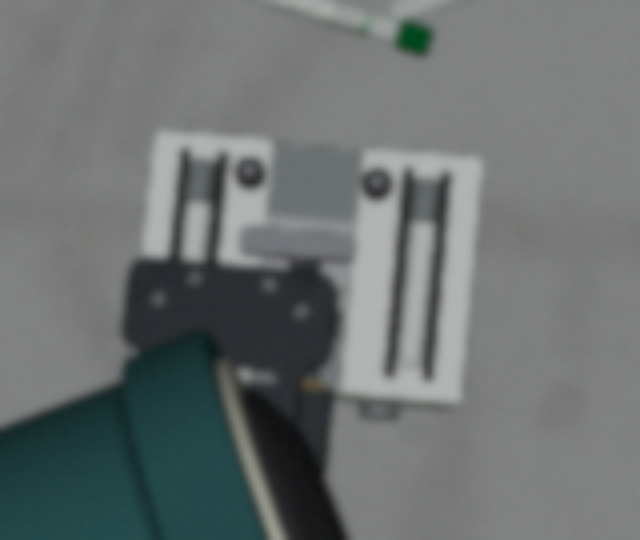

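The handle top is now at 128.3 mm, up from 107.5 mm, so the pin has risen 20.8 mm. The deck stands where it was. In the side view the ring shows above the boss at (280,243), and the robot is clear.

```bash
python3 -c "
from station import env
print(env.finish_job())"
```

```text
the job is handed in; nothing more can be done
None
```

The pin is raised and the job is handed in, at about 15.7 s of the 48 s allowed. No verdict was reported.

**What I did:** I gripped the T-handle from above and turned it about 17° to each side of where it stood, anticlockwise first. That took seven turns, lifting about 5 mm per radian, and I finished back near the centre. Then I let go and moved the gripper clear.

**Last checks:**
- **Pin height:** from the depth picture, the top of the handle rose from 107.5 to 128.3 mm, which is 20.8 mm. The tool's own travel was 21.0 mm, so the handle did not slip noticeably in the grip.
- **Dark ring:** it shows above the boss in the side view. The picture is too coarse to measure its margin, which is under 1 mm if the stated 20 mm is exact.
- **Mixer:** the deck's position is within 0.5 mm and its height within 0.2 mm of the start. The upward pull read no more than about 2 N at the end of each turn, so I expect the feet stayed on the desk.
- **Robot:** after I let go, the tool force read about zero and the gripper was clear of the mixer.

No check failed. A sideways force of 3 to 5 N stayed on the handle while it was gripped, because the grip was slightly off centre. It had no visible effect and was gone after release.

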